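# Set a levelling foot in an upturned footstool and hold it for locking

## Task

The footstool stands upside down in its bench cradle, and a levelling foot has been started in one of its legs. Screw that foot down (clockwise seen from above) until it bottoms out, then back it off a quarter turn so that its lock nut can be nipped up, and finish while still gripping the foot by its knurled rim to keep it from turning. Leave the spare feet in their tray, the staple gun, the hammer and the mug where they are.

Things in the scene. Friction and masses are not known exactly. Their poses are not given: they have to be found in the camera images.
- stool: Small gold-covered footstool upside down in a plywood cradle (320 x 280 mm), fixed, at any yaw. Origin: centre of the cradle's underside, on the bench. Seat and rails reach up to 112 mm; four round dark wooden legs stand at x = +-100, y = +-80 mm, 31 mm thick at the top end, 218 mm above the bench. Only the leg at x = -100, y = +80 carries a levelling foot; the others are bare
- leg_end (a point): Fixed point on the vertical axis of the leg that carries the foot, on top of its steel insert flange (25 mm across), 218 mm above the bench
- foot_grip (a point): Centre of the foot's knurled rim, on the axis; turns and rises with the foot. Sole up: 15 mm screw, hex lock nut 27 mm wide and hub 32 mm (both turn with it), steel rim 50 mm across, from 8 mm below to 8 mm above this point, then a black 40 mm rubber sole with a slot, up to 11 mm above. 28 mm above leg_end when bottomed out. Free room for fingers beside and below the rim
- foot (a joint): Turn of the foot, rad: 0 = bottomed out (hard stop); grows as it is unscrewed, anticlockwise seen from above; clockwise lowers it. Right-hand thread, 2 mm per turn. Starts 3.6 to 6.0 rad from the stop. Turning takes about 0.12 N m; it stays where it is left and cannot come out (stop at 12.5)
- feet_tray: Bystander: shallow dark steel tray 170 x 100 x 32 mm with three spare levelling feet fast in it, soles down, screws up to about 88 mm. Origin: centre of its underside
- staple_gun: Bystander: blue and steel hand stapler lying on its side, about 180 x 130 x 28 mm. Origin: under its middle
- tack_hammer: Bystander: hammer lying on the bench, 260 mm long, handle towards its -x. Origin: under its middle
- mug: Bystander: white mug, 80 mm across, 90 mm high. Origin: centre of its underside

How it is judged (in metres and radians):
On the way, in this order (a step that is already met when the one before it is completed fails the run):
1. the foot is screwed down until it bottoms out (value of joint foot below 0.1 rad), for 0.1 s.
2. it is backed off about a quarter turn (value of joint foot between 1.2 and 1.95 rad), for 0.2 s.
At the end, for the whole second after the job is handed in: After having bottomed out (within 0.1 rad of the stop), the foot stands backed off a quarter turn (between 1.2 and 1.95 rad from the stop), at rest, with the fingers closed on it with more than 4 N and the TCP within 35 mm of the rim's centre (all of step 2 and velocity of joint foot between -0.1 and 0.1 rad/s and contact force between the fingers and foot above 4 N and distance between the grasp point and foot_grip below 0.035 m); the arm keeps its last pose, push and grip.
It fails at once if the spare feet are disturbed (distance of feet_tray from where it was at the start of the episode above 0.025 m).
It fails at once if the staple gun is disturbed (distance of staple_gun from where it was at the start of the episode above 0.025 m).
It fails at once if the hammer is disturbed (distance of tack_hammer from where it was at the start of the episode above 0.025 m).
It fails at once if the mug is disturbed or tipped (distance of mug from where it was at the start of the episode above 0.025 m or angle between mug's own z axis and vertical above 0.4 rad).
It also fails if it takes over 54 s, if anything falls off the work surface, if the arm or the gripper's body presses on something with over 40 N, if the wrist force passes 120 N, or if a joint passes its speed limit or range.

## Robot

A 6-joint arm with a two-finger parallel gripper is mounted at the origin on the work surface. World frame = base frame: x ahead of the robot, y to its left, z up, the work surface at z = 0. Lengths are in mm, angles in rad, forces in N, time in s.
With the tool pointing down it reaches from about 400 to 925 mm from the base axis. Payload 12.5 kg.
Tool frame: the origin (TCP) lies between the finger pads, 19 mm behind the fingertips; this is the grasp point; z points along the fingers, y is the line along which they close (so a half turn about z gives the same grasp; the last joint's range is limited). The gripper opens to 95 mm and grips with 3 to 60 N. Pads are 20 mm wide; open, the fingers measure 119 mm over their backs; the gripper's body (75 mm by 180 mm) begins 59 mm behind the grasp point.
Start: joints at [-1.434, 0.491, 1.559, -0, 1.092, -0.106], TCP at [150.285, -606.679, 233.461] pointing down, gripper open.
Joint ranges: [-3.1, 3.1], [-0.84, 2.19], [0.05, 2.79], [-1.13, 4.28], [0.06, 2.93], [-2.69, 2.69]. Speed limits (rad/s): [2.22, 2.22, 2.79, 3.14, 3.14, 3.14].

## Interface

Orientations are given as [roll, pitch, yaw] about the fixed x, y, z axes, in that order (R = Rz(yaw) Ry(pitch) Rx(roll)).
In Python, from cell import state, read_camera, camera_info, job_done gives the robot as it stands.
- The arm moves only by the shell command python3 -m handwheel 'ROWS'. ROWS is a JSON list of rows, 1 to 5 of them, each of 5 numbers: dx, dy, dz in mm, then a turn about the tool's z in rad, then the opening from 0.0 (shut) to 1.0 (fully open); each row is the pose to reach, as a shift and turn from the pose commanded when the command began, along the tool's axes at that moment; what a row does not reach only later rows make up. A row lasts 1/12 s, in which the tool goes at most 41.7 mm and 0.125 rad, less where a joint would pass 70% of its speed; a pose out of reach is approached as far as the arm can. The fingers move at their own pace and stop on an object; the grip force is fixed at half the most. Time passes only in rows, so rows that do not move let the fingers close. It prints the time, the measured TCP pose, the force, the opening and the grip force at its end.
- state(): the state, without advancing time (a new reading comes with each control period).
- read_camera(name): name is "scene" or "side" or "wrist"; returns (picture, depth): 400x640x3 uint8, red, green, blue; 400x640 float32, mm along the optical axis (not along the pixel's ray), 0 where there is no reading.
- camera_info(name): a dict with "vertical_fov" (degrees; the focal length in pixels is half the picture's height over the tangent of half this angle, whatever the lens; pixels are square), "cx", "cy" (the principal point, pixels), "dist_coeffs" ([k1, k2, p1, p2, k3] as OpenCV has them; the pictures are not rectified), "origin" and "attitude" of the camera in the world. Camera axes: x right, y down, z forward; pixel columns grow to the right and rows downward; lengths in mm; the calibration is good to about 2 mm. A picture is of the moment at which its call begins: read the wrist's pose just before it. camera_info takes no time and is no camera call; for the wrist camera it gives the pose at the moment of the call.
- job_done(): hands the job in; it is judged then, once.
The state is a dict: "t": time; "joints": joint angles; "qvel": joint speeds; "tau": joint torques, N m; "eef_pos": TCP position; "tcp_rot": TCP orientation; "ft_force": force on the tool from outside, world axes, zero at the start; "moment": the same for the moment, N m; "opening": opening from 0.0 (shut) to 1.0 (fully open); "grip_force": force on a finger pad.
Only numpy, scipy, OpenCV 4.12 (cv2) and the standard library are available. Lean on these libraries where they do the work, as an engineer would, in place of code of your own. Each camera call takes 0.05 s, during which the arm holds its last target. There are 200 camera calls.

## Working session

There is one attempt and no reset: what is moved stays moved. The work goes in short steps, Python scripts to look and compute and a shell command to move; the robot and the scene stay as the last step left them, time stands still between calls to the robot, and variables do not carry over. Pictures are saved under pics/ and viewed, at most 10 in all, crops included, and the job is handed in when it is done.

```bash
mkdir -p pics; ls; python3 - <<'E'
from cell import *
import cv2,numpy as np
s=state();print(s)
for n in("scene","side"):
    i=camera_info(n);print(n,i)
    p,d=read_camera(n);cv2.imwrite(f"pics/{n}0.png",p[:,:,::-1]);np.savez(f"{n}0.npz",p=p,d=d)
E
```

```text
pics
{'t': 0.0, 'joints': array([-1.43354494e+00,  4.91560485e-01,  1.55943274e+00,  1.33334647e-05,
        1.09168513e+00, -1.05579168e-01]), 'qvel': array([ 0.00045095,  0.00022569,  0.00078379,  0.00123052, -0.00049619,
       -0.0031187 ]), 'tau': array([ 2.32234117e-03, -6.12631559e+01, -2.58184379e+01,  6.94011035e-02,
        4.81892203e-02, -6.11601854e-05]), 'eef_pos': array([ 150.2905069 , -606.44369106,  232.86691296]), 'tcp_rot': array([-3.14051425e+00, -1.26174020e-04,  2.42824331e-01]), 'ft_force': array([-0.1910163 , -0.29466808, -0.14841197]), 'moment': array([0.00571873, 0.03858104, 0.02405277]), 'grip_force': 0.0, 'opening': 1.0034230302865679}
scene {'vertical_fov': 45.63741231902379, 'cx': 322.6775418595205, 'cy': 201.39107536578737, 'dist_coeffs': array([-0.14240681,  0.        ,  0.        ,  0.        ,  0.        ]), 'origin': array([1615.0612789 , -806.35725323, 1222.2046814 ]), 'attitude': array([-2.2262786 , -0.02127579,  0.94511589])}
side {'vertical_fov': 46.18739937788704, 'cx': 324.5113094263261, 'cy': 208.99023221635792, 'dist_coeffs': array([-0.03996962,  0.        ,  0.        ,  0.        ,  0.        ]), 'origin': array([ 305.09035919,  830.14357835, 1177.11564387]), 'attitude': array([-2.45063776,  0.00799312, -2.90848874])}
```

View pics/scene0.png

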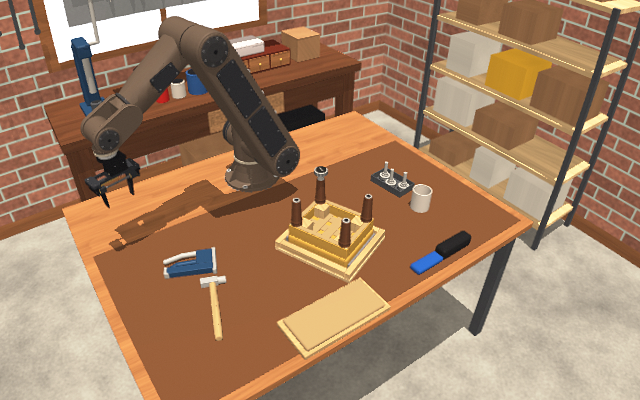

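View pics/side0.png

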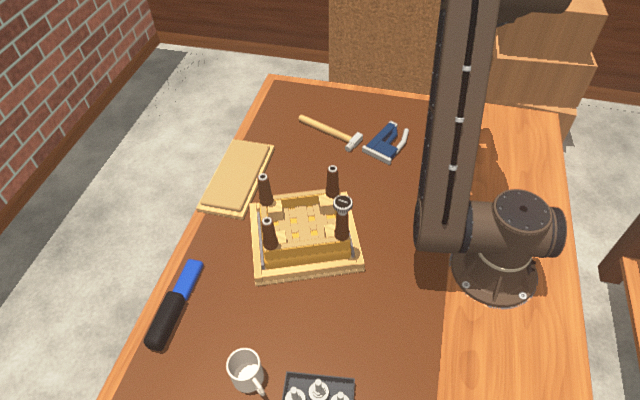

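The foot is at about (320,171) in the scene picture and (343,203) in the side picture, on the leg nearest the robot. The mug, tray and tools are well away from it. Next I measure it.

```bash
cat > h.py <<'E'
import numpy as np,cv2
from scipy.spatial.transform import Rotation as R
from cell import *
def cloud(name,d,info,uv):
    f=200/np.tan(np.radians(info['vertical_fov']/2))
    K=np.array([[f,0,info['cx']],[0,f,info['cy']],[0,0,1.]])
    n=cv2.undistortPoints(uv.astype(float).reshape(-1,1,2),K,info['dist_coeffs']).reshape(-1,2)
    z=d[uv[:,1],uv[:,0]]
    P=np.c_[n,np.ones(len(n))]*z[:,None]
    return (R.from_euler('xyz',info['attitude']).as_matrix()@P.T).T+info['origin']
def box(u0,u1,v0,v1):
    g=np.mgrid[u0:u1,v0:v1].reshape(2,-1).T
    return g
E
python3 - <<'E'
from h import *
for n,b in(("scene",(255,400,150,280)),("side",(225,375,150,290))):
    q=np.load(n+"0.npz");uv=box(*b);P=cloud(n,q['d'],camera_info(n),uv)
    k=(P[:,2]>205)&(P[:,2]<300);P=P[k];uv=uv[k]
    L=[]
    # cluster
    m=np.zeros((400,640),np.uint8);m[uv[:,1],uv[:,0]]=1
    c,lab=cv2.connectedComponents(m)
    for j in range(1,c):
        s=lab[uv[:,1],uv[:,0]]==j
        if s.sum()<5: continue
        Q=P[s];T=Q[Q[:,2]>np.percentile(Q[:,2],98)-6]
        print(n,s.sum(),'uv',uv[s].mean(0).round(),'zmax',Q[:,2].max().round(1),'top centre',((T.max(0)+T.min(0))/2).round(1),'ext',np.ptp(T,axis=0).round(1),T.mean(0).round(1),len(T))
E
```

```text
scene 499 uv [274. 156.] zmax 299.7 top centre [255.  -84.5 291.3] ext [29.9 39.3 16.8] [259.4 -89.3 288.7] 25
scene 172 uv [320. 173.] zmax 263.0 top centre [447.4  49.5 259.2] ext [44.6 39.1  7.5] [449.1  48.9 257.7] 46
scene 53 uv [368. 197.] zmax 220.2 top centre [631.9 126.5 217.1] ext [30.  24.7  6.1] [634.4 128.1 216.5] 21
scene 58 uv [296. 201.] zmax 221.9 top centre [509.6 -96.1 218.2] ext [23.4 24.6  7.3] [508.9 -95.9 217.6] 25
scene 65 uv [346. 222.] zmax 219.5 top centre [694.5 -22.  216.4] ext [25.6 24.5  6.1] [694.  -21.  216.5] 32
side 86 uv [332. 170.] zmax 222.6 top centre [508.3 -89.  219.1] ext [29.6 24.1  6.9] [508.  -88.5 218.6] 50
side 97 uv [262. 179.] zmax 223.6 top centre [693.5 -12.  220. ] ext [27.2 29.7  7.3] [693.2 -12.  218.8] 49
side 362 uv [342. 205.] zmax 263.8 top centre [448.7  57.9 260.5] ext [47.9 48.3  6.7] [448.9  58.3 260.2] 185
side 122 uv [267. 222.] zmax 225.0 top centre [633.6 133.9 221.1] ext [30.  28.7  7.8] [633.6 133.1 220. ] 69
```

```bash
python3 -m handwheel '[[35,-22,-8,0,1],[70,-44,-16,0,1],[105,-65,-24,0,1],[139,-86,-31,0,1],[174,-108,-38,0,1]]'; python3 -m handwheel '[[35,-22,-8,0,1],[70,-44,-16,0,1],[105,-65,-24,0,1],[139,-86,-31,0,1],[174,-108,-38,0,1]]'; python3 - <<'E'
from cell import *
s=state();print(s['t'],s['joints'].round(3),s['eef_pos'].round(1),s['tcp_rot'].round(3))
E
```

```text
t: 0.52
eef_pos: [293.9, -458.6, 271.5]
tcp_rot: [-3.141, 0.0, 0.242]
ft_force: [0.5, -0.9, 0.3]
opening: 1.0
grip_force: 0.0
t: 0.93
eef_pos: [436.8, -312.0, 309.7]
tcp_rot: [3.142, 0.0, 0.243]
ft_force: [0.9, -0.7, 0.4]
opening: 1.0
grip_force: 0.0
0.9333 [-0.743  0.292  1.668 -0.     1.181  0.585] [ 436.8 -312.   309.7] [3.142 0.    0.243]
```

```bash
python3 -m handwheel '[[10,-36,0,0,1],[20,-72,0,0,1],[30,-107,0,0,1],[40,-142,0,0,1],[49,-176,0,0,1]]' >/dev/null; python3 -m handwheel '[[10,-36,0,0,1],[20,-72,0,0,1],[30,-107,0,0,1],[40,-142,0,0,1],[49,-176,0,0,1]]'; python3 -m handwheel '[[0,0,0,-0.12,1],[0,0,0,-0.24,1],[0,0,0,-0.36,1],[0,0,0,-0.48,1],[0,0,0,-0.6,1]]'; python3 - <<'E'
from cell import *
import cv2,numpy as np
s=state();print(s['t'],s['joints'].round(3),s['eef_pos'].round(1),s['tcp_rot'].round(3))
i=camera_info("wrist");print(i);p,d=read_camera("wrist");cv2.imwrite("pics/w0.png",p[:,:,::-1]);np.savez("w0.npz",p=p,d=d)
E
```

```text
t: 1.77
eef_pos: [445.9, 53.4, 309.3]
tcp_rot: [3.142, 0.0, 0.243]
ft_force: [1.0, -0.6, 0.3]
opening: 0.997
grip_force: 0.0
t: 2.18
eef_pos: [446.1, 51.7, 309.1]
tcp_rot: [-3.141, 0.0, 0.849]
ft_force: [0.0, 0.8, -0.2]
opening: 1.001
grip_force: 0.0
2.1833 [-0.032  0.156  1.856 -0.     1.131  0.69 ] [446.1  51.7 309.1] [-3.141  0.     0.849]
{'vertical_fov': 61.206255518650494, 'cx': 320.94834972191813, 'cy': 200.4296888487862, 'dist_coeffs': array([-0.03867893,  0.        ,  0.        ,  0.        ,  0.        ]), 'origin': array([489.16825431,  99.16045937, 460.49210453]), 'attitude': array([ 2.90557611e+00,  2.64803346e-04, -7.22405439e-01])}
```

View pics/w0.png

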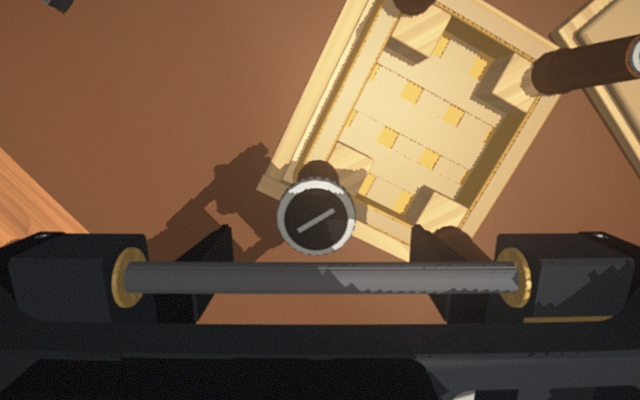

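The wrist view shows the whole foot, sole centred at about (316,216), with a clear slot. The fingers straddle it. I measure the centre and the slot angle.

```bash
cat >> h.py <<'E'
def foot(p,d,info):
    uv=box(230,410,140,265);P=cloud("wrist",d,info,uv)
    k=(P[:,2]>252)&(P[:,2]<270)&(d[uv[:,1],uv[:,0]]>0)
    P,uv=P[k],uv[k];g=p[uv[:,1],uv[:,0]].max(1)
    m=np.zeros((400,640),np.uint8);m[uv[:,1],uv[:,0]]=255
    c,lab,st,_=cv2.connectedComponentsWithStats(m);j=1+st[1:,4].argmax()
    s=lab[uv[:,1],uv[:,0]]==j;P,uv,g=P[s],uv[s],g[s]
    (cx,cy),r=cv2.minEnclosingCircle(P[:,:2].astype(np.float32))
    k=np.hypot(P[:,0]-cx,P[:,1]-cy)<15;Q=P[k];gg=g[k]
    S=Q[gg>90][:,:2];w,V=np.linalg.eigh(np.cov(S.T));a=np.arctan2(V[1,1],V[0,1])
    print('centre',cx,cy,'r',r,'z',np.median(Q[:,2]),'slot n',len(S),'slot centre',S.mean(0),'world angle mod pi',a%np.pi,'ratio',w)
    return cx,cy
E
python3 - <<'E'
from h import *
q=np.load("w0.npz");cx,cy=foot(q['p'],q['d'],camera_info("wrist"))
s=state();print(s['joints'].round(3)); print('tool delta',R.from_euler('xyz',s['tcp_rot']).inv().apply(np.array([cx,cy,248])-s['eef_pos']))
E
```

```text
centre 445.6627502441406 55.77490997314453 r 26.01875114440918 z 258.9393559964957 slot n 207 slot centre [446.44925248  55.61844573] world angle mod pi 2.984489706683271 ratio [ 0.90315093 56.47791291]
[-0.032  0.156  1.856 -0.     1.131  0.681]
tool delta [ 2.86610742 -3.03403724 61.12651305]
```

```bash
H="python3 -m handwheel"; 
python3 -m handwheel '[[0,0,0,-0.125,1],[0,0,0,-0.25,1],[0,0,0,-0.375,1],[0,0,0,-0.5,1],[0,0,0,-0.625,1]]' >/dev/null
python3 -m handwheel '[[0,0,0,-0.125,1],[0,0,0,-0.25,1],[0,0,0,-0.375,1],[0,0,0,-0.5,1],[0,0,0,-0.625,1]]' >/dev/null
python3 -m handwheel '[[0,0,0,-0.125,1],[0,0,0,-0.25,1],[0,0,0,-0.375,1],[0,0,0,-0.5,1],[0,0,0,-0.625,1]]' >/dev/null
python3 -m handwheel '[[0,0,0,-0.125,1],[0,0,0,-0.25,1],[0,0,0,-0.375,1],[0,0,0,-0.5,1],[0,0,0,-0.625,1]]' >/dev/null
python3 -m handwheel '[[0,0,0,-0.125,1],[0,0,0,-0.25,1],[0,0,0,-0.375,1],[0,0,0,-0.5,1],[0,0,0,-0.625,1]]'
python3 - <<'E'
from h import *
s=state();print(s['t'],s['joints'].round(3))
i=camera_info("wrist");p,d=read_camera("wrist");cx,cy=foot(p,d,i)
print(s['eef_pos'],'tool delta',R.from_euler('xyz',s['tcp_rot']).inv().apply(np.array([cx,cy,248])-s['eef_pos']))
E
```

```text
t: 4.32
eef_pos: [446.2, 51.5, 309.2]
tcp_rot: [3.141, -0.0, -2.312]
ft_force: [0.2, 0.3, -0.2]
opening: 0.997
grip_force: 0.0
4.3167 [-0.032  0.156  1.856 -0.     1.131 -2.432]
centre 446.468994140625 55.59124755859375 r 25.886329650878906 z 259.0468276909972 slot n 224 slot centre [446.29355499  55.61039987] world angle mod pi 2.974813337450727 ratio [ 1.11419325 56.85028549]
[446.15632589  51.48806933 309.17616279] tool delta [-3.25528955  2.52691333 61.17576747]
```

```bash

python3 -m handwheel '[[-3,2.8,0,-0.1,1],[-3,2.8,20,-0.15,1],[-3,2.8,40,-0.15,1],[-3,2.8,56,-0.15,1],[-3,2.8,61,-0.15,1]]'
python3 -m handwheel '[[0,0,0,0,1],[0,0,0,0,0.4],[0,0,0,0,0.2],[0,0,0,0,0],[0,0,0,0,0]]'
python3 -m handwheel '[[0,0,0,0,0],[0,0,0,0,0],[0,0,0,0,0]]'
python3 - <<'E'
from h import *
s=state();print(s['t'],s['joints'].round(3),s['moment'])
E
```

```text
t: 4.78
eef_pos: [445.4, 55.6, 246.4]
tcp_rot: [3.139, -0.002, -2.171]
ft_force: [1.0, 1.4, -0.2]
opening: 1.0
grip_force: 0.0
t: 5.2
eef_pos: [446.5, 55.6, 249.0]
tcp_rot: [-3.141, 0.001, -2.166]
ft_force: [0.6, 0.0, 0.8]
opening: 0.775
grip_force: 0.0
t: 5.45
eef_pos: [446.3, 55.6, 248.5]
tcp_rot: [-3.141, 0.0, -2.166]
ft_force: [0.3, -0.6, 0.6]
opening: 0.568
grip_force: 0.0
5.45 [-0.023  0.223  1.947 -0.     0.971 -2.57 ] [ 0.1043978  -0.07773792  0.03370666]
```

```bash

python3 -m handwheel '[[0,0,0,0,0],[0,0,0,0,0],[0,0,0,0,0]]'
python3 -m handwheel '[[0,0,0,0.1,0],[0,0,0,0.2,0],[0,0,0.1,0.3,0],[0,0,0.1,0.4,0],[0,0,0.2,0.5,0]]'
python3 - <<'E'
from h import *
s=state();print(s['t'],s['joints'].round(3),s['moment'])
i=camera_info("wrist");p,d=read_camera("wrist");foot(p,d,i);cv2.imwrite("pics/w1.png",p[:,:,::-1])
E
```

```text
t: 5.7
eef_pos: [445.7, 56.0, 248.4]
tcp_rot: [3.14, -0.0, -2.166]
ft_force: [-4.7, 3.1, 3.7]
opening: 0.521
grip_force: 30.0
t: 6.12
eef_pos: [445.3, 56.4, 248.2]
tcp_rot: [3.14, -0.001, -2.67]
ft_force: [-6.8, 7.4, 7.1]
opening: 0.519
grip_force: 30.0
6.1167 [-2.200e-02  2.230e-01  1.948e+00  2.000e-03  9.720e-01 -2.065e+00] [1.33648373 0.95218472 0.10009144]
centre 435.30120849609375 49.56690216064453 r 34.024349212646484 z 258.37415107798233 slot n 908 slot centre [428.43475827  46.2152225 ] world angle mod pi 1.963803408733382 ratio [15.44727179 70.03152767]
```

View pics/w1.png

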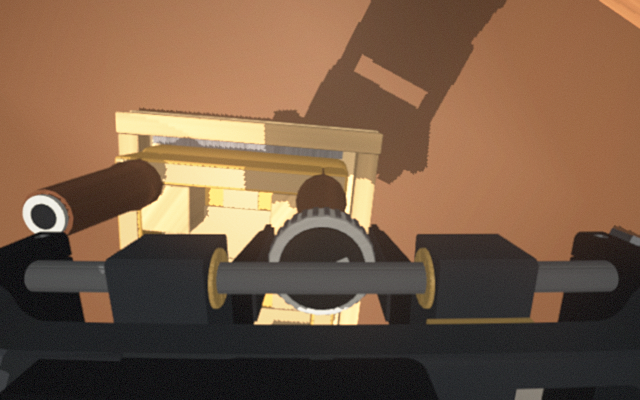

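The foot is gripped: the rim sits between the pads at about (322,262), and the rod hides the slot. I keep turning and watch the moment.

```bash
S='from cell import state;s=state();print(s["joints"][5].round(3),s["moment"].round(3),s["tau"][5].round(3),s["tcp_rot"][2].round(3),s["ft_force"].round(1))'
python3 -m handwheel '[[0,0,0,0.12,0],[0,0,0.1,0.24,0],[0,0,0.1,0.36,0],[0,0,0.2,0.48,0],[0,0,0.2,0.6,0]]'; python3 -c "$S"
python3 -m handwheel '[[0,0,0,0.12,0],[0,0,0.1,0.24,0],[0,0,0.1,0.36,0],[0,0,0.2,0.48,0],[0,0,0.2,0.6,0]]' >/dev/null; python3 -c "$S"
python3 -m handwheel '[[0,0,0,0.12,0],[0,0,0.1,0.24,0],[0,0,0.1,0.36,0],[0,0,0.2,0.48,0],[0,0,0.2,0.6,0]]' >/dev/null; python3 -c "$S"
python3 -m handwheel '[[0,0,0,0.12,0],[0,0,0.1,0.24,0],[0,0,0.1,0.36,0],[0,0,0.2,0.48,0],[0,0,0.2,0.6,0]]'; python3 -c "$S"
```

```text
t: 6.58
eef_pos: [445.2, 57.0, 248.1]
tcp_rot: [3.139, -0.002, 3.012]
ft_force: [-6.9, 12.7, 5.6]
opening: 0.518
grip_force: 30.0
-1.464 [2.335 0.931 0.17 ] -2.217 3.012 [-6.9 12.7  5.6]
-0.864 [3.128 0.518 0.13 ] -2.218 2.411 [-4.2 18.1  5.1]
-0.264 [3.53  0.075 0.183] -2.226 1.811 [-0.5 20.6  3.3]
t: 7.83
eef_pos: [446.7, 57.8, 247.6]
tcp_rot: [-3.141, -0.005, 1.211]
ft_force: [2.8, 19.9, 0.5]
opening: 0.522
grip_force: 30.0
0.336 [ 3.496 -0.522  0.149] -2.235 1.211 [ 2.8 19.9  0.5]
```

```bash
S='from cell import state;s=state();print(s["joints"][5].round(3),s["moment"].round(3),s["tcp_rot"][2].round(3),s["ft_force"].round(1))'
python3 -m handwheel '[[0.5,-0.1,0,0.12,0],[1,-0.3,0.1,0.24,0],[1,-0.3,0.1,0.36,0],[1,-0.3,0.2,0.48,0]]' >/dev/null; python3 -c "$S"
python3 -m handwheel '[[0,0,0,0.12,0],[0,0,0.1,0.24,0],[0,0,0.1,0.36,0]]' >/dev/null; python3 -c "$S"
python3 -m handwheel '[[0,0,0,0.12,0],[0,0,0.1,0.24,0],[0,0,0.1,0.36,0]]'; python3 -c "$S"
```

```text
0.818 [ 1.781 -0.633  0.116] 0.732 [4.6 9.7 0.4]
1.178 [ 1.244 -0.94   0.167] 0.372 [ 5.7  6.7 -1.3]
t: 8.67
eef_pos: [447.5, 57.1, 247.2]
tcp_rot: [-3.141, -0.003, 0.012]
ft_force: [5.3, 3.5, -2.2]
opening: 0.517
grip_force: 30.0
1.538 [ 0.711 -0.984  0.15 ] 0.012 [ 5.3  3.5 -2.2]
```

```bash
S='from cell import state;s=state();print(s["joints"][5].round(3),s["moment"].round(3),s["tcp_rot"][2].round(3),s["ft_force"].round(1))'
python3 -m handwheel '[[0,0,0,0.12,0],[0,0,0.1,0.24,0],[0,0,0.1,0.36,0]]' >/dev/null; python3 -c "$S"
python3 -m handwheel '[[0,0,0,0.12,0],[0,0,0.1,0.24,0],[0,0,0.1,0.36,0]]' >/dev/null; python3 -c "$S"
python3 -m handwheel '[[0,0,0,0.12,0],[0,0,0.1,0.24,0],[0,0,0.1,0.34,0]]'; python3 -c "$S"
```

```text
1.898 [ 0.072 -0.89   0.139] -0.348 [ 4.7  0.8 -1.8]
2.258 [-0.362 -0.628  0.152] -0.708 [ 3.8 -3.  -0.4]
t: 9.42
eef_pos: [447.0, 56.1, 246.8]
tcp_rot: [-3.141, -0.002, -1.048]
ft_force: [1.3, -5.0, 0.7]
opening: 0.521
grip_force: 30.0
2.598 [-0.704 -0.302  0.128] -1.048 [ 1.3 -5.   0.7]
```

No stop yet after about 5.2 rad and the wrist is near its limit, so I open, turn back and grip again.

```bash
S='from cell import state;s=state();print(s["t"],s["joints"][5].round(3),s["moment"].round(3),s["tcp_rot"][2].round(3),s["ft_force"].round(1),s["eef_pos"].round(1),s["opening"],s["grip_force"])'
python3 -m handwheel '[[0,0,0,0,0.8],[0,0,0,0,0.8],[0,0,0,0,0.8],[0,0,0,0,0.8],[0,0,0,0,0.8]]'
python3 -m handwheel '[[0,0,0,-0.125,0.8],[0,0,0,-0.25,0.8],[0,0,0,-0.375,0.8],[0,0,0,-0.5,0.8],[0,0,0,-0.625,0.8]]' >/dev/null
python3 -m handwheel '[[0,0,0,-0.125,0.8],[0,0,0,-0.25,0.8],[0,0,0,-0.375,0.8],[0,0,0,-0.5,0.8],[0,0,0,-0.625,0.8]]' >/dev/null
python3 -m handwheel '[[0,0,0,-0.125,0.8],[0,0,0,-0.25,0.8],[0,0,0,-0.375,0.8],[0,0,0,-0.5,0.8],[0,0,0,-0.625,0.8]]' >/dev/null
python3 -m handwheel '[[0,0,0,-0.125,0.8],[0,0,0,-0.25,0.8],[0,0,0,-0.375,0.8],[0,0,0,-0.5,0.8],[0,0,0,-0.625,0.8]]' >/dev/null; python3 -c "$S"
```

```text
t: 9.83
eef_pos: [446.3, 56.7, 246.6]
tcp_rot: [3.141, 0.0, -1.041]
ft_force: [0.1, 0.2, -0.1]
opening: 0.781
grip_force: 0.0
11.5 0.085 [-0.024 -0.097  0.022] 1.465 [-0.2 -0.9 -0.3] [446.3  56.7 246.6] 0.801932959196516 0.0
```

```bash
S='from cell import state;s=state();print(s["t"],s["joints"][5].round(3),s["moment"].round(3),s["tcp_rot"][2].round(3),s["ft_force"].round(1),s["eef_pos"].round(1),round(float(s["opening"]),3),s["grip_force"])'
python3 -m handwheel '[[0,0,0,0,0.3],[0,0,0,0,0],[0,0,0,0,0],[0,0,0,0,0],[0,0,0,0,0]]' >/dev/null
python3 -m handwheel '[[0,0,0,0,0],[0,0,0,0,0],[0,0,0,0,0],[0,0,0,0,0]]' >/dev/null; python3 -c "$S"
python3 -m handwheel '[[0,0,0,0.1,0],[0,0,0.1,0.2,0]]' >/dev/null; python3 -c "$S"
python3 -m handwheel '[[0,0,0,0.1,0],[0,0,0.1,0.2,0]]' >/dev/null; python3 -c "$S"
```

```text
12.25 0.093 [-0.027 -0.094 -0.126] 1.457 [-0.3  0.5 -0.1] [446.3  56.6 246.6] 0.52 29.999979436397552
12.4167 0.297 [0.054 0.079 0.172] 1.254 [-0.8  0.4  1.2] [446.2  56.7 246.5] 0.515 29.995474219322205
12.5833 0.497 [0.066 0.185 0.139] 1.053 [-2.3 -0.1  1.8] [446.2  56.7 246.4] 0.521 29.995875656604767
```

```bash
S='from cell import state;s=state();print(s["t"],s["joints"][5].round(3),s["moment"].round(3),s["tcp_rot"][2].round(3),s["ft_force"].round(1),s["eef_pos"].round(1))'
python3 -m handwheel '[[0,0,0,0.1,0]]' >/dev/null; python3 -c "$S"
python3 -m handwheel '[[0,0,0.1,0.1,0]]' >/dev/null; python3 -c "$S"
python3 -m handwheel '[[0,0,0,0.1,0]]' >/dev/null; python3 -c "$S"
python3 -m handwheel '[[0,0,0,0.1,0]]' >/dev/null; python3 -c "$S"
```

```text
12.6667 0.597 [0.122 0.181 0.159] 0.953 [-0.6  0.7  1.1] [446.1  56.7 246.4]
12.75 0.697 [-0.324  0.774  1.124] 0.854 [-4.3 -1.6  5. ] [446.1  56.7 246.4]
12.8333 0.796 [0.213 0.331 0.794] 0.755 [-2.5  0.6  3.8] [445.9  56.6 246.4]
12.9167 0.896 [ 0.786 -0.04   0.884] 0.654 [-1.5  4.   3.2] [446.1  56.8 246.5]
```

Torque jumped from 0.15 to about 1 N m after 5.8 rad in all, inside the given range, so the foot has bottomed out. I hold briefly, then back off 1.58 rad.

```bash
S='from cell import state;s=state();print(s["t"],s["joints"][5].round(3),s["moment"].round(3),s["tcp_rot"][2].round(3),s["ft_force"].round(1),s["eef_pos"].round(1))'
python3 -m handwheel '[[0,0,0,0,0],[0,0,0,0,0]]' >/dev/null; python3 -c "$S"
python3 -m handwheel '[[0,0,0,-0.1,0],[0,0,0,-0.2,0],[0,0,-0.1,-0.3,0],[0,0,-0.1,-0.4,0]]' >/dev/null; python3 -c "$S"
python3 -m handwheel '[[0,0,0,-0.1,0],[0,0,-0.1,-0.2,0],[0,0,-0.1,-0.3,0],[0,0,-0.1,-0.4,0]]' >/dev/null; python3 -c "$S"
python3 -m handwheel '[[0,0,0,-0.1,0],[0,0,-0.1,-0.2,0],[0,0,-0.1,-0.3,0],[0,0,-0.1,-0.4,0]]' >/dev/null; python3 -c "$S"
python3 -m handwheel '[[0,0,0,-0.1,0],[0,0,-0.1,-0.2,0],[0,0,-0.1,-0.3,0],[0,0,-0.1,-0.38,0]]' >/dev/null
python3 -m handwheel '[[0,0,0,0,0],[0,0,0,0,0],[0,0,0,0,0]]' ; python3 -c "$S"
python3 - <<'E'
from h import *
for n in("side","scene","wrist"):
    p,d=read_camera(n);i=camera_info(n);np.savez(n+"1.npz",p=p,d=d,o=i['origin'],a=i['attitude'])
    if n=="side":c=p[160:260,290:410]
    elif n=="wrist":c=p[190:330,230:420]
    cv2.imwrite(f"pics/{n}1.png",cv2.resize(c,None,fx=4,fy=4,interpolation=2)[:,:,::-1])
E
```

```text
13.0833 0.89 [ 0.21   0.614 -0.142] 0.66 [-3.8  1.3  5.3] [446.1  56.8 246.5]
13.4167 0.484 [ 0.125  0.386 -0.1  ] 1.066 [-2.7  0.5  6.3] [446.2  56.7 246.7]
13.75 0.084 [ 0.039  0.24  -0.145] 1.466 [-1.5  0.5  4.7] [446.4  56.7 246.8]
14.0833 -0.316 [ 0.152  0.099 -0.047] 1.866 [-0.9  1.4  5.3] [446.5  56.7 246.9]
t: 14.67
eef_pos: [446.7, 56.7, 247.0]
tcp_rot: [3.141, 0.001, 2.237]
ft_force: [-0.5, 2.4, 5.1]
opening: 0.516
grip_force: 30.0
14.6667 -0.687 [ 0.339 -0.075  0.065] 2.237 [-0.5  2.4  5.1] [446.7  56.7 247. ]
```

View pics/wrist1.png

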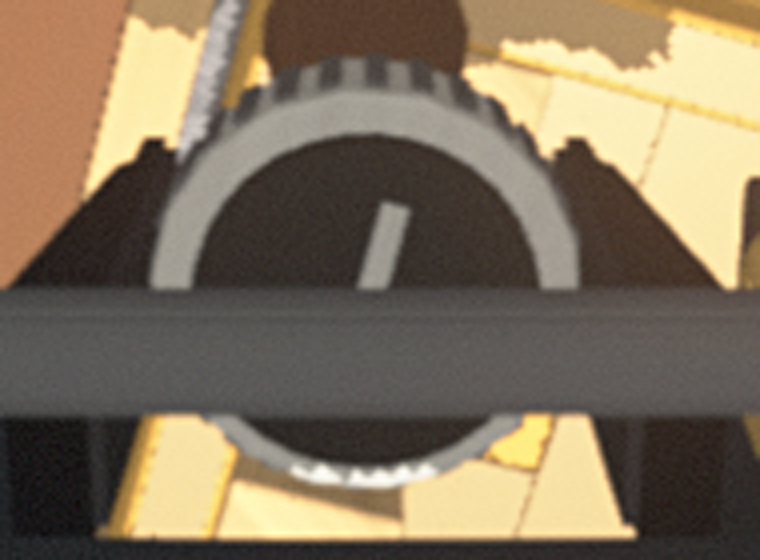

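View pics/side1.png

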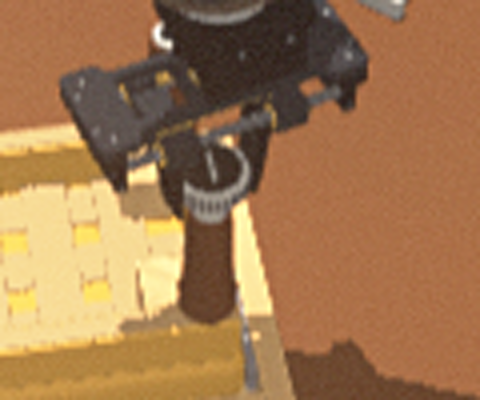

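The wrist crop shows part of the slot, from (329,241) to (322,261) in full-picture pixels, and the fingers closed on both sides of the rim. The side crop agrees. I compare the slot angle with the expected 1.95 rad (2.98 − 5.75 + 1.58, mod π).

```bash
python3 - <<'E'
from h import *
q=np.load("wrist1.npz");i=camera_info("wrist");i['origin']=q['o'];i['attitude']=q['a']
uv=box(316,336,240,262);P=cloud("wrist",q['d'],i,uv);g=q['p'][uv[:,1],uv[:,0]].max(1)
k=(P[:,2]>252)&(P[:,2]<266)&(g>90);S=P[k]
w,V=np.linalg.eigh(np.cov(S[:,:2].T));print(k.sum(),np.median(S[:,2]),np.arctan2(V[1,1],V[0,1])%np.pi,w)
s=state();print(s['t'],s['grip_force'],s['eef_pos'])
E
```

```text
173 257.9240219500192 1.9592845126100296 [1.07825399 9.1169272 ]
14.8167 30.000894963741302 [446.65366368  56.74663855 247.03225459]
```

```bash
python3 -c "from cell import job_done;print(job_done())"
```

```text
the job is handed in; nothing more can be done
None
```

I screwed the foot down until it bottomed out, backed it off about 1.58 rad (a quarter turn), and handed the job in at about 15 s with the rim still gripped at 30 N. The slot angle matched that, at 1.96 rad measured against 1.95 expected. The job was accepted without a verdict.

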